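# Latch and twist-release test of the roller stand's emergency stop

### The job

Do the start-of-shift check of the emergency stop of the roller spin stand: with the fingertips press the big three-lobed mushroom head straight in until it latches, and take the hand off so that it is seen to stay in by itself. Then push one of its lobes round clockwise (seen from above) with the fingertips, without pinching or gripping the head or a lobe, until the latch lets go, and leave the head sprung fully out and turned back to rest. Do not press the start button beside it, and leave the loose parts on the bench where they lie.

Things in the scene. Friction and masses are not known exactly. Their poses are not given: they have to be found in the camera images.
- station: cast grey control station bolted to the bench, a box 120 mm (x) by 230 mm (y) by 90 mm high, z up. Origin on the bench right under the stop button's axis; the box spans x -60..+60 and y -62..+168 mm, with 9 mm high feet at both y ends and a gland with a bent pipe reaching y = +242 mm, 66 mm high. Bolt heads stand 5 mm, and a bezel of 23 mm radius under the head 7 mm, above the cover.
- stop_head: red mushroom head of the emergency stop: domed hub of 27 mm radius with three lobes like a star knob, 76 mm across. Origin on the vertical turning axis at the head's underside, 110 mm above the bench when out, about 102 mm latched in; z up, x along the middle of one lobe, the others at 120 degrees to it. Lobes: 18 mm wide, flat flanks, 0 to 20 mm above the origin, out to 38 mm from the axis.
- stop_top (a point): middle of the domed top of the mushroom head, on its axis, 29.5 mm above the origin of stop_head; where to press. The gap between two lobes is about 40 mm wide at 30 mm from the axis, open to the outside, and free down to the station's cover (12 mm below a latched head).
- stop_press (a joint): how far the head is pressed in, in m: 0 = fully out, 0.010 = end stop. Sprung outwards, about 4 N at the start, up to about 9 N while the latch is passed, which it is at 0.007 to 0.009: press to the end stop with 12 to 20 N to be sure. Latched and let go it stays in at about 0.0075; only a twist lets it out. A press does not turn it.
- stop_twist (a joint): how far the head is turned, in rad, growing clockwise seen from above: 0 = at rest, 0.785 = end stop. A light spring (0.02 N m, rising to 0.08 N m) turns it back to 0 when let go. A latched head lets go at about 0.5 rad (30 degrees) and springs up by itself while the lobe slides along the finger.
- start_button (a joint): how far the start button is pressed, in m: 0 = out, 0.006 = fully in
- start_button_top (a point): middle of the top of the round black start button, 15 mm in radius in a steel ring of 23 mm radius, standing about 22 mm over the station's cover, 105 mm from the stop button's axis along the station's +y
- bushing: loose bystander: upright brass bushing, 56 mm outer and 40 mm inner diameter, 50 mm high; origin at the centre of its underside
- plate: loose bystander: square steel retainer plate with holes, 80 by 80 by 8 mm, lying flat; origin at the centre of its underside
- cap_a: loose bystander: blue seal cap, 68 mm in diameter, 26 mm high with a narrower top of 44 mm; origin at the centre of its underside
- cap_b: loose bystander: the other, equal blue seal cap; origin at the centre of its underside

How it is judged:
On the way, in this order (a step that is already met when the one before it is completed fails the run):
1. the mushroom head is pressed in by the fingers, without being turned (value of joint stop_press above 0.005 m and value of joint stop_twist below 0.15 rad and contact force between stop_head and the fingers above 1 N), for 0.02 s.
2. the head is let go and stays latched in by itself (value of joint stop_press above 0.0065 m and value of joint stop_twist below 0.15 rad and contact force between stop_head and anything else below 0.05 N), for 0.2 s.
3. the head is pushed round clockwise (value of joint stop_twist above 0.3 rad), for 0.02 s.
At the end, for the whole second after the job is handed in: The stop button has been latched in, let go, and released by a twist: its head is again out (within 1.5 mm) and turned back (within 0.08 rad), the start button is out, and the four loose parts lie within 15 mm of where they were (value of joint each of stop_press, start_button below 0.0015 m and value of joint stop_twist below 0.08 rad and distance of each of bushing, plate, cap_a, cap_b from where it was at the start of the episode below 0.015 m); the robot touches nothing.
It fails at once if the start button is pressed (value of joint start_button above 0.0025 m).
It fails at once if a lobe is pinched between the fingers (both its flanks loaded during the twist) (value of joint stop_twist above 0.1 rad and (contact force between each of stop_head_c0, stop_head_c1 and the fingers above 0.5 N or contact force between each of stop_head_c2, stop_head_c3 and the fingers above 0.5 N or contact force between each of stop_head_c4, stop_head_c5 and the fingers above 0.5 N)).
It fails at once if the whole head is gripped and turned like a knob (the fingers about its axis) instead of one lobe being pushed (value of joint stop_twist above 0.2 rad and contact force between stop_head and the fingers above 0.5 N and horizontal distance between the grasp point and stop_top below 0.01 m).
It fails at once if a loose part on the bench is moved or lifted (distance of any of bushing, plate, cap_a, cap_b from where it was at the start of the episode above 0.015 m).
It also fails if it takes over 38 s, if anything falls off the work surface, if the arm or the gripper's body presses on something with over 40 N, if the wrist force passes 120 N, or if a joint passes its speed limit or range.

### The arm

A 6-joint arm with a two-finger parallel gripper is mounted at the origin on the work surface. World frame = base frame: x ahead of the robot, y to its left, z up, the work surface at z = 0. Lengths are in m, angles in rad, forces in N, time in s.
With the tool pointing down it reaches from about 0.35 to 0.775 m from the base axis. Payload 7.3 kg.
Tool frame: the origin (TCP) lies at the centre of the arm's flange, where the gripper is bolted on; the fingertips stand 178 mm ahead of it and the grasp point (between the pads) lies 159 mm ahead of it; z points along the fingers, y is the line along which they close (so a half turn about z gives the same grasp; the last joint's range is limited). The gripper opens to 92 mm and grips with 3 to 60 N. Pads are 19 mm wide; open, the fingers measure 130 mm over their backs; the gripper's body (75 mm by 190 mm) begins 47 mm behind the grasp point.
Start: joints at [-1.257, 0.342, 1.524, -0, 1.275, -0.146], TCP at [0.233, -0.47, 0.405] pointing down, gripper open.
Joint ranges: [-2.53, 2.53], [-0.77, 2.02], [0.04, 2.7], [-1, 4.14], [0.28, 2.66], [-3.11, 3.11]. Speed limits (rad/s): [2.57, 2.57, 3.14, 3.14, 3.14, 3.14].

### API

Orientations are given as [roll, pitch, yaw] about the fixed x, y, z axes, in that order (R = Rz(yaw) Ry(pitch) Rx(roll)).
In Python, from cell import telemetry, vision, ticket gives the robot as it stands.
- The arm moves only by the shell command python3 -m crank 'ROWS' [FORCE]. ROWS is JSON, a list of rows, each a list of 5 numbers: the gripper command: -1 is shut, 1 is fully open, values between are in proportion, then the shift along the tool's x, y, z in mm, then the turn about the tool's z in rad. In form: [[fingers, dx, dy, dz, roll], ...]. A call has 1 to 12 rows; each row is the pose to reach, as a shift and turn from the pose commanded when the call began, along the tool's axes at that moment; what a row does not reach only later rows make up. A row lasts 1/12 s, in which the tool goes at most 41.7 mm and 7.16 degrees, less where a joint would pass 70% of its speed; a pose out of reach is approached as far as the arm can. A call with a gripper value outside its range is refused whole. The fingers move at their own pace and stop on an object; FORCE is the grip in N (left out, the last holds). Time passes only in rows, so rows that repeat a pose let the fingers close. It gives the time, the measured TCP pose, the force, the opening and the grip force at its end, in the units of the state.
- telemetry.observe(): the state, without advancing time (a new reading comes with each control period).
- vision.read_camera(name): name is "scene" or "side" or "wrist"; returns (picture, depth): 420x560x3 uint8, red, green, blue; 420x560 float32, m along the optical axis (not along the pixel's ray), 0 where there is no reading.
- vision.get_calibration(name): a dict with "camera_matrix" (3x3 intrinsics, pixels), "rvec" (rotation vector, rad) and "tvec" (3), from world to camera coordinates, as OpenCV has them. Camera axes: x right, y down, z forward; pixel columns grow to the right and rows downward; lengths in m; the calibration is good to about 2 mm. A picture is of the moment at which its call begins: read the wrist's pose just before it. get_calibration takes no time and is no camera call; for the wrist camera it gives the pose at the moment of the call.
- ticket.hand_in(): hands the job in; it is judged then, once.
The state is a dict: "time": time; "qpos": joint angles; "qvel": joint speeds; "joint_efforts": joint torques, N m; "tool_pos": TCP position; "tool_rot": TCP orientation; "contact_force": force on the tool from outside, world axes, zero at the start; "torque": the same for the moment, N m; "opening": finger opening in m; "grip_force": force on a finger pad.
Only numpy, scipy, OpenCV 4.12 (cv2) and the standard library are available. Lean on these libraries where they do the work, as an engineer would, in place of code of your own. Each camera call takes 0.05 s, during which the arm holds its last target. There are 200 camera calls.

## Working session

There is one attempt and no reset: what is moved stays moved. The work goes in short steps, Python scripts to look and compute and a shell command to move; the robot and the scene stay as the last step left them, time stands still between calls to the robot, and variables do not carry over. Pictures are saved under pics/ and viewed, at most 10 in all, crops included, and the job is handed in when it is done.

```bash
ls; mkdir -p pics; cat > h.py <<'E'
import numpy as np,cv2
from cell import telemetry,vision,ticket
def cam(n):
    c=vision.get_calibration(n); p,d=vision.read_camera(n)
    K=np.array(c["camera_matrix"]);R=cv2.Rodrigues(np.array(c["rvec"],float))[0];t=np.array(c["tvec"],float).ravel()
    v,u=np.mgrid[:420,:560]
    P=np.stack([(u-K[0,2])/K[0,0]*d,(v-K[1,2])/K[1,1]*d,d],-1)
    W=(P-t)@R; W[d==0]=np.nan
    return p,d,W
def red(p):
    a=p.astype(int);return (a[...,0]>90)&(a[...,0]>2*a[...,1])&(a[...,0]>2*a[...,2])
def save(n,p): cv2.imwrite(n,p[...,::-1])
E
python3 - <<'E'
from h import *
s=telemetry.observe();print(s)
a=[]
for n in("scene","side"):
    p,d,W=cam(n);save(f"pics/{n}.png",p);m=red(p)&np.isfinite(W[...,2])
    w=W[m];print(n,m.sum(),np.nanpercentile(w,[1,50,99],axis=0).round(3) if len(w) else '')
    np.save(n+".npy",W)
E
```

```text
pics
{'time': 0.0, 'qpos': array([-1.25702715e+00,  3.42703765e-01,  1.52499049e+00, -1.69491212e-05,
        1.27538693e+00, -1.46010423e-01]), 'qvel': array([-0.0001227 ,  0.00051292, -0.00100888, -0.00099569, -0.00167235,
       -0.00059646]), 'joint_efforts': array([ 1.27303123e-03, -4.31237090e+01, -2.44217956e+01,  7.18262047e-02,
        5.59492351e-02, -1.44049159e-04]), 'tool_pos': array([ 0.23294159, -0.47034779,  0.40406386]), 'tool_rot': array([-3.14011760e+00, -2.00534329e-04,  4.59784402e-01]), 'contact_force': array([0.1424449 , 0.09286326, 0.44922368]), 'torque': array([-0.01644284,  0.03130603,  0.00498955]), 'grip_force': 0.0, 'opening': 0.0921347681213284}
scene 567 [[0.588 0.065 0.114]
 [0.618 0.11  0.132]
 [0.649 0.127 0.141]]
side 356 [[0.587 0.058 0.12 ]
 [0.606 0.081 0.133]
 [0.644 0.115 0.141]]
```

View pics/scene.png

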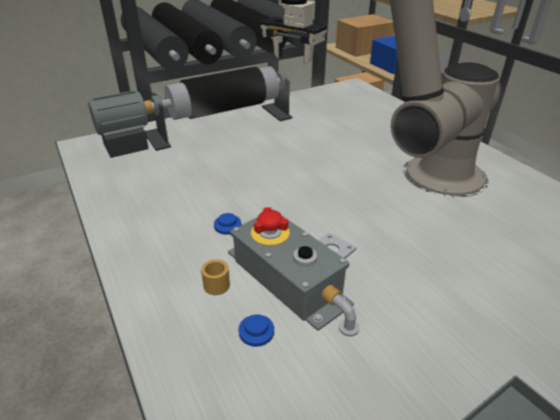

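View pics/side.png

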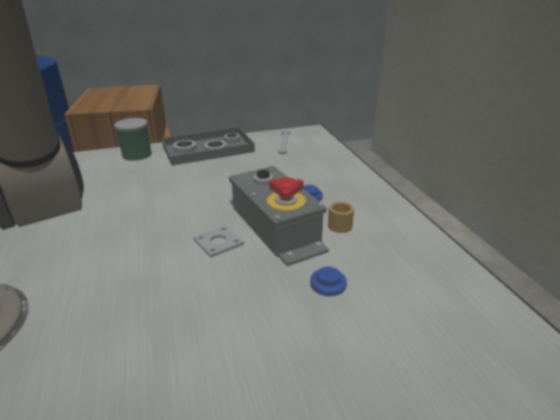

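Scene and side both show the station near the middle of the bench with the red head at about (0.617, 0.096) (scene pixel 270,222; side 286,187); the start button is toward +y. Moving above for a close look.

```bash
python3 -m crank '[[-1,540,-300,0,0],[-1,540,-300,0,0],[-1,540,-300,0,0],[-1,540,-300,0,0],[-1,540,-300,0,0],[-1,540,-300,0,0],[-1,540,-300,0,0],[-1,540,-300,0,0],[-1,540,-300,0,0],[-1,540,-300,0,0],[-1,540,-300,0,0],[-1,540,-300,0,0]]' 10; python3 -m crank '[[-1,110,-60,0,0],[-1,110,-60,0,0],[-1,110,-60,0,0],[-1,110,-60,0,0],[-1,110,-60,0,0]]'
python3 - <<'E'
from h import *
s=telemetry.observe();print(s['time'],s['tool_pos'],s['tool_rot'],s['qpos'],s['opening'],s['contact_force'])
p,d,W=cam("wrist");save("pics/w1.png",p);np.save("w1.npy",W);m=red(p)&np.isfinite(W[...,2])
w=W[m];print(m.sum(),np.percentile(w,[1,50,99],axis=0).round(4) if len(w) else '')
E
```

```text
time: 1.1
tool_pos: [0.5176, -0.0568, 0.4045]
tool_rot: [-3.141, 0.0, 0.46]
contact_force: [0.6, -0.5, -0.0]
opening: 0.0161
grip_force: 0.0
time: 1.52
tool_pos: [0.5894, 0.0457, 0.4035]
tool_rot: [-3.141, 0.002, 0.463]
contact_force: [-0.2, -0.1, -0.0]
opening: 0.0006
grip_force: 0.0
1.5167 [0.58943793 0.04567623 0.40348381] [-3.14087547e+00  1.62565969e-03  4.63468888e-01] [-5.22109179e-02  4.65922187e-01  1.33421298e+00 -1.82443801e-04
  1.34322541e+00  1.05515842e+00] 0.0006363981503421055 [-0.24389703 -0.13158794 -0.00489147]
6094 [[0.5866 0.0617 0.1233]
 [0.613  0.0966 0.1351]
 [0.6475 0.1236 0.1404]]
```

View pics/w1.png

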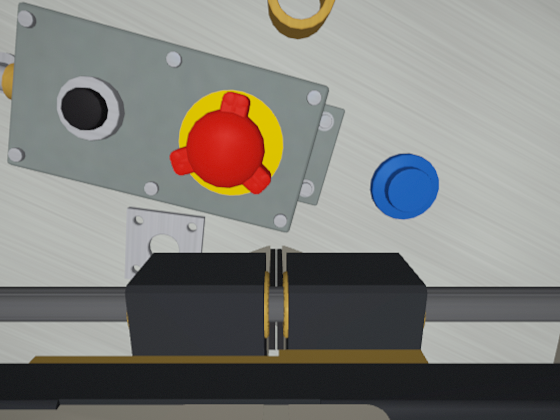

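The wrist view shows the head at about (228,147), lobes at (235,103), (183,160), (258,180), the start button at (88,107), and the yellow disc around the head.

```bash
python3 - <<'E'
from h import *
from scipy.optimize import least_squares
W=np.load("w1.npy");p=cv2.imread("pics/w1.png")[...,::-1]
m=red(p)&np.isfinite(W[...,2]); w=W[m]
d=w[w[:,2]>0.1325]
f=least_squares(lambda q:np.linalg.norm(d-q[:3],axis=1)-q[3],[.615,.097,.11,.03],loss='soft_l1',f_scale=.001).x
print("dome",f.round(4),"ztop",np.percentile(w[:,2],99.5))
a=p.astype(int);y=(a[...,0]>150)&(a[...,1]>130)&(a[...,2]<80)&(W[...,2]<.1)&(W[...,2]>.08)
yw=W[y].astype(float);print("yellow z",np.median(yw[:,2]));c=cv2.fitEllipse((cv2.convexHull((yw[:,:2]*1e4).astype(np.float32))));print(np.array(c[0])/1e4,np.array(c[1])/1e4)
for C in (f[:2],np.array(c[0])/1e4):
    v=w[:,:2]-C;r=np.hypot(*v.T);t=np.arctan2(v[:,1],v[:,0]);k=(r>.030)&(r<.042)
    ph=np.angle(np.exp(3j*t[k]).mean())/3
    print(C,"lobe deg",np.degrees(ph),np.degrees(ph)+120,np.degrees(ph)-120,"rmax",np.percentile(r,99.5))
    for j in(0,120,-120):
        q=k&(np.abs(np.angle(np.exp(1j*(t-ph-np.radians(j)))))<.6);print(j,q.sum(),np.degrees(ph)+j+np.degrees(np.median(np.angle(np.exp(1j*(t[q]-ph-np.radians(j)))))),np.percentile(r[q],98),np.median(w[q,2]))
b=W[95:120,75:100].reshape(-1,3);print("start",np.nanmedian(b,0))
E
```

```text
dome [0.6126 0.0964 0.0958 0.0443] ztop 0.14058848215662953
yellow z 0.09240589026923574
[0.60122466 0.15671454] [0.10179657 0.20972285]
[0.61257423 0.09643914] lobe deg 12.037268594938254 132.03726859493827 -107.96273140506175 rmax 0.037502836290992506
0 309 9.901169890007273 0.037055426283804385 0.13025483417653047
120 252 132.70621739049065 0.037103346656862164 0.1304143476660063
-120 296 -106.10846331032043 0.03765877245832422 0.13018107710800092
[0.60122466 0.15671454] lobe deg 25.19668192416034 145.19668192416034 -94.80331807583966 rmax 0.09637968968830914
  return _methods._mean(a, axis=axis, dtype=dtype,
  ret = ret.dtype.type(ret / rcount)
Traceback (most recent call last):
IndexError: index -1 is out of bounds for axis 0 with size 0
```

```bash
python3 -m crank '[[-1,43,-35,0,0],[-1,43,-35,0,0],[-1,43,-35,40,0],[-1,43,-35,70,0],[-1,43,-35,75,0],[-1,43,-35,75,0],[-1,43,-35,75,0]]'; python3 -c "
from cell import telemetry as t;s=t.observe();print(s['tool_pos'],s['tool_rot'],s['contact_force'])"
```

```text
time: 2.15
tool_pos: [0.6122, 0.0932, 0.3312]
tool_rot: [3.141, -0.001, 0.459]
contact_force: [1.2, 0.4, -0.1]
opening: 0.0004
grip_force: 0.0
[0.61215966 0.09317857 0.33118684] [ 3.14079584e+00 -1.26723554e-03  4.58569187e-01] [ 1.2261377   0.43659002 -0.10247991]
```

```bash
python3 -m crank '[[-1,1,-2,4,0],[-1,1,-2,8,0],[-1,1,-2,12,0],[-1,1,-2,15,0],[-1,1,-2,15,0],[-1,1,-2,15,0]]'; python3 -c "
from cell import telemetry as t;s=t.observe();print(s['tool_pos'],s['tool_rot'],s['contact_force'])"
```

```text
time: 2.65
tool_pos: [0.6121, 0.0963, 0.3154]
tool_rot: [3.141, -0.001, 0.46]
contact_force: [-0.1, -0.4, 4.1]
opening: 0.0004
grip_force: 1.9
[0.61211359 0.09631914 0.31539194] [ 3.14077517e+00 -1.37413339e-03  4.59779424e-01] [-0.12329964 -0.39261905  4.07543616]
```

In contact (about 4 N). Pressing on.

```bash
python3 -m crank '[[-1,0,0,3,0],[-1,0,0,6,0],[-1,0,0,8,0],[-1,0,0,8,0]]'; python3 -m crank '[[-1,0,0,1,0],[-1,0,0,1,0]]'
```

```text
time: 2.98
tool_pos: [0.6121, 0.0963, 0.3078]
tool_rot: [3.141, -0.002, 0.46]
contact_force: [-0.2, -0.9, 6.0]
opening: 0.0007
grip_force: 3.0
time: 3.15
tool_pos: [0.6121, 0.0963, 0.3076]
tool_rot: [3.14, -0.002, 0.46]
contact_force: [-2.3, -1.6, 11.4]
opening: 0.0005
grip_force: 5.7
```

```bash
python3 -m crank '[[-1,0,0,1,0],[-1,0,0,1,0]]'
```

```text
time: 3.32
tool_pos: [0.612, 0.0964, 0.3076]
tool_rot: [3.14, -0.003, 0.46]
contact_force: [-2.8, -0.2, 15.6]
opening: 0.0003
grip_force: 8.2
```

End stop reached at 15.6 N. Lifting off and checking.

```bash
python3 -m crank '[[-1,0,0,-20,0],[-1,0,0,-50,0],[-1,-30,30,-80,0],[-1,-60,30,-95,0],[-1,-60,30,-95,0],[-1,-60,30,-95,0]]'; python3 - <<'E'
from h import *
s=telemetry.observe();print(s['tool_pos'],s['tool_rot'],s['contact_force'])
p,d,W=cam("wrist");save("pics/w2.png",p);m=red(p)&np.isfinite(W[...,2]);w=W[m]
print(m.sum(),"ztop",np.percentile(w[:,2],99.5))
C=np.array([.6126,.0964]);v=w[:,:2]-C;r=np.hypot(*v.T);t=np.arctan2(v[:,1],v[:,0]);k=(r>.030)&(r<.042)
ph=np.angle(np.exp(3j*t[k]).mean())/3;print(np.degrees(ph))
for j in(0,120,-120):
    q=k&(np.abs(np.angle(np.exp(1j*(t-ph-np.radians(j)))))<.6);print(j,q.sum(),np.percentile(r[q],98),np.median(w[q,2]))
E
```

```text
time: 3.82
tool_pos: [0.5707, 0.042, 0.4012]
tool_rot: [3.14, -0.002, 0.458]
contact_force: [1.5, 0.4, 0.1]
opening: 0.0006
grip_force: 0.0
[0.5706846  0.04195491 0.40124937] [ 3.14041992e+00 -2.08800153e-03  4.57959774e-01] [1.53843183 0.42579493 0.09501581]
6128 ztop 0.13303695154244688
11.85028088207297
0 318 0.037123484522459636 0.12278345963843804
120 268 0.03729225616090075 0.12278029869149243
-120 279 0.037444182604024406 0.12272127357548562
```

View pics/w2.png

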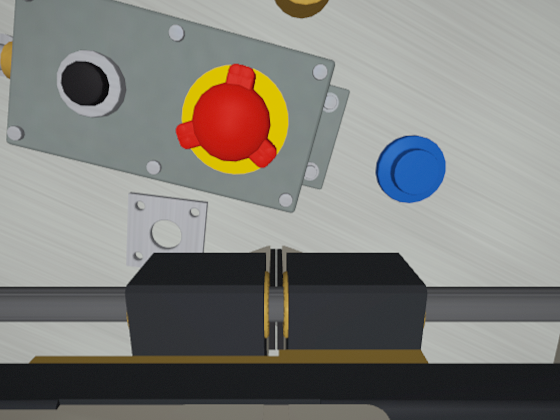

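Head latched: top 0.133, lobe tops 0.1228, unturned (12°). Measure the fingertip width from the wrist depth before entering the gap.

```bash
python3 - <<'E'
from h import *
s=telemetry.observe();p,d,W=cam("wrist")
from scipy.spatial.transform import Rotation as R
T=(W-s['tool_pos'])@R.from_euler('xyz',s['tool_rot']).as_matrix()*1000
np.set_printoptions(suppress=True,linewidth=200)
for v in (247,249,251,254,260,275,290,305):
    k=np.where((T[v,:,2]<185)&(T[v,:,2]>60))[0]
    if len(k): print(v,k.min(),k.max(),T[v,k.min()].round(),T[v,k.max()].round(), 'at 255,266,290,300',T[v,[255,266,290,300]].round().tolist())
E
python3 - <<'E'
import cv2
p=cv2.imread('pics/w2.png')[235:345,210:345];cv2.imwrite('pics/w2c.png',cv2.resize(p,None,fx=5,fy=5,interpolation=cv2.INTER_CUBIC))
E
```

```text
247 261 290 [ 12.  -6. 174.] [ 12.   6. 175.] at 255,266,290,300 [[-75.0, -22.0, 400.0], [12.0, -4.0, 176.0], [12.0, 6.0, 175.0], [-75.0, 26.0, 400.0]]
249 256 295 [ 12.  -8. 173.] [ 12.   9. 172.] at 255,266,290,300 [[-78.0, -22.0, 400.0], [12.0, -4.0, 173.0], [12.0, 6.0, 173.0], [-77.0, 26.0, 399.0]]
251 250 301 [ 12. -11. 169.] [ 12.  11. 169.] at 255,266,290,300 [[12.0, -9.0, 170.0], [12.0, -4.0, 170.0], [12.0, 6.0, 171.0], [12.0, 11.0, 170.0]]
254 151 400 [ 37. -30. 106.] [ 37.  31. 105.] at 255,266,290,300 [[38.0, -5.0, 105.0], [12.0, -4.0, 167.0], [37.0, 4.0, 106.0], [38.0, 6.0, 104.0]]
260 146 405 [ 37. -30. 102.] [ 37.  30. 101.] at 255,266,290,300 [[38.0, -5.0, 101.0], [12.0, -4.0, 160.0], [37.0, 4.0, 102.0], [37.0, 6.0, 102.0]]
275 134 417 [ 38. -30.  93.] [37. 31. 94.] at 255,266,290,300 [[37.0, -4.0, 95.0], [36.0, -2.0, 97.0], [37.0, 3.0, 94.0], [37.0, 6.0, 94.0]]
290 0 559 [ 32. -63.  97.] [32. 65. 97.] at 255,266,290,300 [[37.0, -4.0, 88.0], [34.0, -2.0, 94.0], [36.0, 3.0, 89.0], [36.0, 5.0, 89.0]]
305 0 559 [ 30. -61.  94.] [30. 63. 94.] at 255,266,290,300 [[34.0, -4.0, 87.0], [31.0, -2.0, 91.0], [33.0, 3.0, 88.0], [33.0, 5.0, 88.0]]
```

View pics/w2c.png

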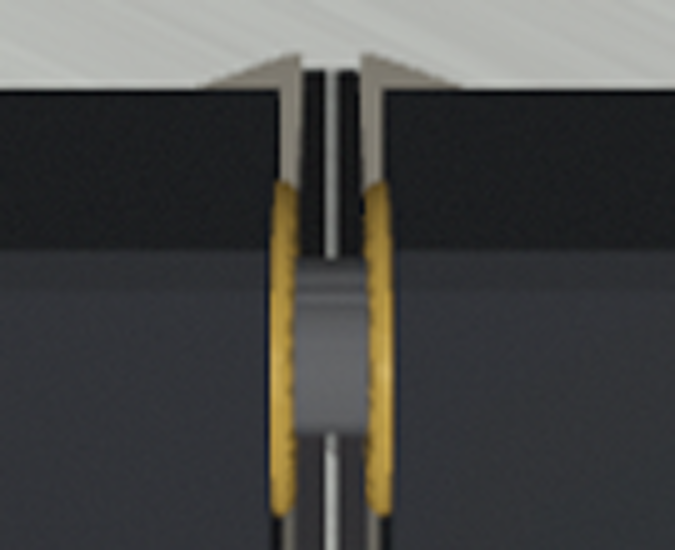

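Fingertips taper: 24 mm across tool x, half-width in y about 5 mm at the tip, growing to 11 mm 9 mm up. So the closed fingers go in the gap at −48° (away from the start button), 46 mm off axis, and push the −108° lobe clockwise.

```bash
python3 -m crank '[[-1,36,7,0,-0.12],[-1,73,14,0,-0.24],[-1,73,14,40,-0.275],[-1,73,14,70,-0.275],[-1,73,14,70,-0.275],[-1,73,14,70,-0.275],[-1,73,14,70,-0.275]]'; python3 -c "
from cell import telemetry as t;s=t.observe();print(s['tool_pos'],s['tool_rot'],s['contact_force'])"
```

```text
time: 4.5
tool_pos: [0.6435, 0.0631, 0.3305]
tool_rot: [3.141, -0.001, 0.735]
contact_force: [0.7, 0.7, 0.9]
opening: 0.0
grip_force: 0.0
[0.64347559 0.06314477 0.33051178] [ 3.14115348e+00 -5.21810192e-04  7.35094081e-01] [0.70296503 0.65886887 0.86499758]
```

```bash
python3 -m crank '[[-1,0,1,20,0],[-1,0,1,35,0],[-1,0,1,44,0],[-1,0,1,48,0],[-1,0,1,48,0],[-1,0,1,48,0]]'; python3 -c "
from cell import telemetry as t;s=t.observe();print(s['tool_pos'],s['tool_rot'],s['contact_force'],s['torque'])"
```

```text
time: 5.0
tool_pos: [0.6441, 0.062, 0.2831]
tool_rot: [3.14, -0.001, 0.735]
contact_force: [-0.2, -0.1, 0.9]
opening: 0.0005
grip_force: 0.0
[0.64405885 0.06196645 0.28311174] [ 3.14011069e+00 -1.46532526e-03  7.34762494e-01] [-0.15984109 -0.10504661  0.88122652] [-0.02793247 -0.02491553  0.00946212]
```

```bash
python3 -m crank '[[-1,-4.6,-0.2,0,0.1],[-1,-9.1,-0.9,0,0.2],[-1,-13.6,-2.1,0,0.3],[-1,-17.9,-3.6,0,0.4],[-1,-22.1,-5.6,0,0.5],[-1,-26,-8,0,0.6],[-1,-26,-8,0,0.6],[-1,-26,-8,0,0.6]]'; python3 - <<'E'
from h import *
s=telemetry.observe();print(s['tool_pos'],s['tool_rot'],s['contact_force'],s['torque'])
p,d,W=cam("scene")
m=red(p)&np.isfinite(W[...,2]);print(np.percentile(W[m][:,2],99))
E
```

```text
time: 5.67
tool_pos: [0.6194, 0.0504, 0.2831]
tool_rot: [3.141, -0.002, 0.138]
contact_force: [0.2, -1.5, -0.0]
opening: 0.0004
grip_force: 0.4
[0.61940528 0.05037456 0.28307119] [ 3.14105995e+00 -2.21603737e-03  1.37611553e-01] [ 0.15283361 -1.45375953 -0.04418817] [-1.35184489e-01 -7.50668718e-02 -3.84690776e-05]
0.1324731817932505
```

```bash
python3 -m crank '[[-1,-4.6,0.3,0,0.1],[-1,-9.1,0.1,0,0.2],[-1,-13.6,-1.1,0,0.3],[-1,-13.6,-1.1,0,0.3],[-1,-13.6,-1.1,0,0.3]]'; python3 - <<'E'
from h import *
s=telemetry.observe();print(s['tool_pos'],s['tool_rot'],s['contact_force'],s['torque'])
for n in ("scene","side"):
  p,d,W=cam(n);save(f"pics/{n}3.png",p[120:270,180:380].repeat(4,0).repeat(4,1))
  m=red(p)&np.isfinite(W[...,2]);print(np.percentile(W[m][:,2],99))
E
```

```text
time: 6.13
tool_pos: [0.6058, 0.0496, 0.2822]
tool_rot: [3.141, -0.001, -0.161]
contact_force: [2.5, -0.9, 0.3]
opening: 0.0001
grip_force: 0.9
[0.60583799 0.04963942 0.28221401] [ 3.14143867e+00 -1.23864066e-03 -1.60592908e-01] [ 2.51967887 -0.86362238  0.33882555] [-0.13529782 -0.15371244 -0.01105086]
0.1399977367972477
0.13298664235814264
```

View pics/scene3.png

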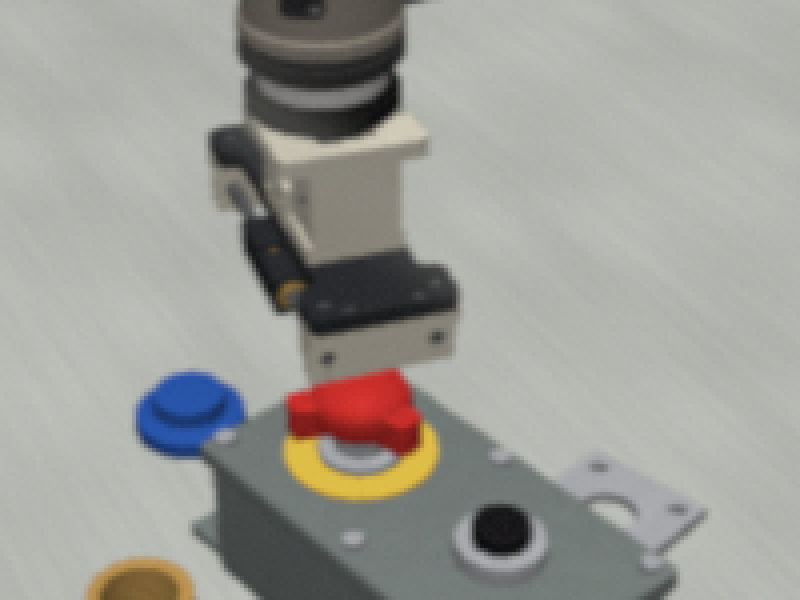

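The lobe is being pushed (head turned, force 2.5 N, near the release angle). A little further to be sure of release.

```bash
python3 -m crank '[[-1,-3.7,-0.2,0,0.08],[-1,-7.4,-0.6,0,0.16],[-1,-7.4,-0.6,0,0.16],[-1,-7.4,-0.6,0,0.16]]'; python3 - <<'E'
from h import *
s=telemetry.observe();print(s['tool_pos'],s['tool_rot'],s['contact_force'],s['torque'])
for n in ("scene","wrist"):
  p,d,W=cam(n)
  m=red(p)&np.isfinite(W[...,2]);w=W[m];print(n,len(w),np.percentile(w[:,2],99))
C=np.array([.6126,.0964]);v=w[:,:2]-C;r=np.hypot(*v.T);t=np.arctan2(v[:,1],v[:,0]);k=(r>.030)&(r<.042)
print(np.degrees(np.angle(np.exp(3j*t[k]).mean())/3),np.median(w[k,2]))
E
```

```text
time: 6.57
tool_pos: [0.5985, 0.0514, 0.282]
tool_rot: [3.141, -0.001, -0.321]
contact_force: [0.5, -1.8, 1.8]
opening: 0.0005
grip_force: 1.3
[0.59852938 0.0513789  0.28196147] [ 3.14141034e+00 -7.29327498e-04 -3.21236084e-01] [ 0.52133968 -1.75536721  1.79634849] [-0.26914093 -0.11757818 -0.02219647]
scene 489 0.14048356481114344
wrist 6306 0.18272101702285012
-25.39648395297937 0.1299958183007289
```

Released: lobe tops at 0.130, head turned 37°. Backing the finger off along the same arc, so the head turns back with it.

```bash
python3 -m crank '[[-1,4.6,0,0,-0.1],[-1,9.1,-0.6,0,-0.2],[-1,13.6,-1.8,0,-0.3],[-1,17.9,-3.3,0,-0.4],[-1,22.1,-5.3,0,-0.5],[-1,26,-7.7,0,-0.6],[-1,29.6,-10.5,0,-0.7],[-1,33,-13.5,0,-0.8],[-1,36,-17,0,-0.9],[-1,38.7,-20.5,0,-1.0],[-1,38.7,-20.5,0,-1.0],[-1,38.7,-20.5,0,-1.0]]'; python3 -m crank '[[-1,0,2,-20,0],[-1,0,2,-60,0],[-1,0,0,-100,0],[-1,-50,0,-120,0],[-1,-50,0,-120,0],[-1,-50,0,-120,0]]'; python3 - <<'E'
from h import *
s=telemetry.observe();print(s['tool_pos'],s['tool_rot'],s['contact_force'])
p,d,W=cam("wrist");save("pics/w4.png",p);m=red(p)&np.isfinite(W[...,2]);w=W[m]
print(m.sum(),"ztop",np.percentile(w[:,2],99.5))
C=np.array([.6126,.0964]);v=w[:,:2]-C;r=np.hypot(*v.T);t=np.arctan2(v[:,1],v[:,0]);k=(r>.030)&(r<.042)
print(np.degrees(np.angle(np.exp(3j*t[k]).mean())/3),np.median(w[k,2]))
E
```

```text
time: 7.67
tool_pos: [0.6413, 0.0589, 0.2811]
tool_rot: [-3.14, 0.001, 0.674]
contact_force: [-0.2, -0.6, -0.0]
opening: 0.0002
grip_force: 0.0
time: 8.17
tool_pos: [0.6008, 0.026, 0.4037]
tool_rot: [3.14, -0.001, 0.671]
contact_force: [1.3, 0.3, 0.5]
opening: 0.0001
grip_force: 0.0
[0.60084422 0.02601882 0.40370122] [ 3.13995579e+00 -1.08639011e-03  6.71364907e-01] [1.34459185 0.34391896 0.54269211]
6299 ztop 0.1406244650470521
11.984123772323438 0.1303091948151059
```

View pics/w4.png

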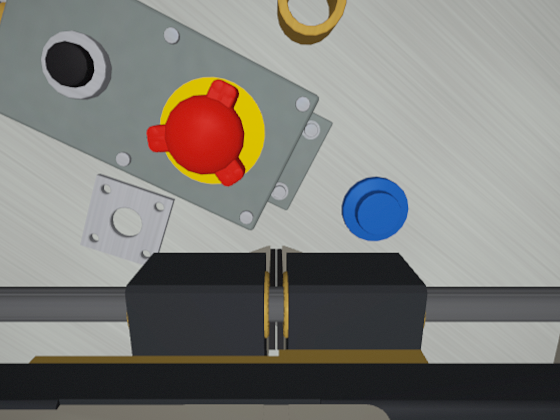

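The head at (205,133) is out (top 0.1406) and back at 12.0°, the start button at (70,64) is untouched, and the loose parts in view (bushing, plate, one cap) look undisturbed. The hand is clear.

```bash
python3 -c "
from cell import ticket;print(ticket.hand_in())"
```

```text
the job is handed in; nothing more can be done
None
```

The emergency stop check is done and handed in; no verdict came back. The head latched in and stayed in by itself, then a clockwise push on one lobe (about 37°) released it. It is now fully out and turned back to rest, and I did not touch the start button or the loose parts.

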